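# Press the push-on coupler onto the tilted test jack and hold it

## Robot

A 6-joint arm with a two-finger parallel gripper is mounted at the origin on the work surface. World frame = base frame: x ahead of the robot, y to its left, z up, the work surface at z = 0. Lengths are in m, angles in rad, forces in N, time in s.
With the tool pointing down it reaches from about 0.35 to 0.775 m from the base axis. Payload 7.3 kg.
Tool frame: the origin (TCP) lies midway between the tips of the shut fingers; the grasp point (between the pads) lies 19 mm behind it; z points along the fingers, y is the direction in which the jaws open and shut (so a half turn about z gives the same grasp; the last joint's range is limited). The gripper opens to 92 mm and grips with 3 to 60 N. Pads are 19 mm wide; open, the fingers measure 130 mm over their backs; the gripper's body (75 mm by 190 mm) begins 47 mm behind the grasp point.
Start: joints at [-1.465, 0.342, 1.524, -0, 1.275, -0.146], TCP at [0.131, -0.508, 0.227] pointing down, gripper open.
Joint ranges: [-2.53, 2.53], [-0.77, 2.02], [0.04, 2.7], [-1, 4.14], [0.28, 2.66], [-3.11, 3.11]. Speed limits (rad/s): [2.57, 2.57, 3.14, 3.14, 3.14, 3.14].

## Interface

Orientations are given as [roll, pitch, yaw] about the fixed x, y, z axes, in that order (R = Rz(yaw) Ry(pitch) Rx(roll)).
In Python, from cell import robot, imaging gives the robot as it stands. The module is installed in compiled form; this text tells all that it offers.
- The arm moves only by the tool send_rows, never from a script. Its argument "plan" is a list of rows, each a list of 3 entries, a list of its own where there are three numbers: the shift along the world's x, y, z in m, then the turn, a rotation vector about the world's x, y, z in rad, then the closure in counts, from 0 (fully open) to 255 (shut). A call has 1 to 20 rows; each row shifts and turns the commanded pose from where the row before left it; what a row does not reach is not made up. A row lasts 1/10 s, in which the tool goes at most 50 mm and 8.59 degrees, less where a joint would pass 70% of its speed; a pose out of reach is approached as far as the arm can. A call is refused whole if a number of a shift passes 0.05 or a number of a turn 0.15, either way. A call with a gripper value outside its range is refused whole. The fingers move at their own pace and stop on an object; "newtons" is the grip in N (left out, the last holds). Time passes only in rows, so rows that do not move let the fingers close. It gives the time, the measured TCP pose, the force and the opening at its end, in the units of the state.
- robot.observe(): the state, without advancing time (a new reading comes with each control period).
- imaging.read_camera(name): name is "side" or "top"; returns a dict with "pixels" (384x512x3 uint8, red, green, blue), "fx", "fy", "cx", "cy" (pixels), "dist_coeffs" ([k1, k2, p1, p2, k3] as OpenCV has them; the pictures are not rectified), "world_from_camera" (4x4, takes a point from camera to world coordinates). Camera axes: x right, y down, z forward; pixel columns grow to the right and rows downward; lengths in m; the calibration is good to about 2 mm. A picture is of the moment at which its call begins. There is no depth.
- robot.hand_in(): hands the job in, once; it reports no verdict.
The state is a dict: "time": time; "qpos": joint angles; "qvel": joint speeds; "joint_efforts": joint torques, N m; "tool_pos": TCP position; "tool_rot": TCP orientation; "contact_force": force on the tool from outside, world axes, zero at the start; "torque": the same for the moment, N m; "opening": finger opening in m.
Only numpy, scipy, OpenCV 4.12 (cv2) and the standard library are available. Lean on these libraries where they do the work, as an engineer would, in place of code of your own. Each camera call takes 0.05 s, during which the arm holds its last target.

## Task

Pick up the square-headed push-on coupler from the mat, set it squarely on the tilted jack of the grey test block and press it along the jack's own slant until it snaps over the detent balls and the sprung brass collar is fully pushed in. The spring throws the coupler off again if it is let go, so finish while still gripping it and holding it pressed home. Leave the black module, the small cap and the screwdriver where they are.

Things in the scene. Friction and masses are not known exactly. Their poses are not given: they have to be found in the camera images.
- coupler: Bare aluminium push-on coupler, loose, about 0.16 kg, standing on the mat mouth down. Origin: centre of the mouth (lowest plane); z along its axis towards the head. Round skirt 30 mm wide, z 0 to 38 mm; above it a solid square head 24 x 24 mm to z = 78 mm, flats facing its x and y. Bore 34 mm deep, 21.6 mm wide; a rounded lip at z 0.5 to 6.5 mm narrows it to 15.6 mm. Fits at any turn.
- jack: Fixed steel pin 14 mm wide, tapered from z = 24 to 6 mm wide at its end z = 30 mm, on the block's sloping top. Origin: centre of its foot on the slope; z = its axis outward, leaning 20 degrees from vertical to the block's low front; y level. Four sprung balls stick out 2.5 mm at z = 19 mm. They resist most (some 4 N) with the coupler's mouth near z = 17 mm and snap out behind its lip at z = 11.5 mm.
- collar (a joint): Travel in m of the sprung brass collar round the jack, 29 mm wide: 0 free (its flat top at jack z = 18 mm), 0.010 at its stop (top at z = 8 mm), fully pressed in. The coupler's mouth pushes it. Its spring pushes back with 6 N at 0, rising to 13 N at 0.010: enough to throw a released coupler off.
- block: Grey wedge-shaped test block, fixed, 100 mm (its x) by 90 mm (its y), 35 mm high at the front (-x) edge, 72 mm at the back (+x) edge; the jack stands in the middle of the sloping top, its foot 53.5 mm above the underside. Origin: centre of the underside, on the mat, 4 mm above the steel bench top.
- module: Small black plastic module 52 x 34 x 24 mm with a blank paper label, loose bystander; origin centre of its underside.
- cap: Small round steel cap 24 mm in diameter, 28 mm high, loose bystander; origin centre of its underside.
- driver: Screwdriver with black handle, 170 mm long, lying on the mat, loose bystander; lies along its x axis.

How it is judged:
On the way, in this order (a step that is already met when the one before it is completed fails the run):
1. the coupler is lifted clear of the mat in the gripper (height (world z) of coupler above 0.05 m and contact force between the fingers and coupler above 2 N and contact force between coupler and jack below 0.5 N), for 0.2 s.
2. the coupler has snapped squarely onto the jack with the collar pushed in (value of joint collar above 0.0075 m and z of coupler in the frame of jack between 0.004 and 0.012 m and x of coupler in the frame of jack between -0.003 and 0.003 m and y of coupler in the frame of jack between -0.003 and 0.003 m and angle between the z axis of coupler and the z axis of jack, either way round below 0.1 rad and contact force between coupler and jack above 5 N and contact force between the fingers and coupler above 2 N), for 0.2 s.
At the end, for the whole second after the job is handed in: Coupler still gripped (over 2 N) and at rest on the jack: mouth 4 to 12 mm above the jack's foot, centred within 3 mm, square within 0.10 rad, collar pressed in more than 7.5 of 10 mm, coupler bearing on the jack with more than 5 N (all of step 2 and linear speed of coupler below 0.02 m/s); the arm keeps its last pose, push and grip.
It fails at once if the module is moved more than 25 mm (distance of module from where it was at the start of the episode above 0.025 m).
It fails at once if the cap is moved more than 25 mm (distance of cap from where it was at the start of the episode above 0.025 m).
It fails at once if the driver is moved more than 25 mm (distance of driver from where it was at the start of the episode above 0.025 m).
It also fails if it takes over 38 s, if anything falls off the work surface, if the arm or the gripper's body presses on something with over 40 N, if the wrist force passes 120 N, or if a joint passes its speed limit or range.

## Working session

There is one attempt and no reset: what is moved stays moved. The work goes in short steps, Python scripts to look and compute and a tool call to move; the robot and the scene stay as the last step left them, time stands still between calls to the robot, and variables do not carry over. Pictures are saved under pics/ and viewed, and the job is handed in when it is done.

Besides the shell and the picture viewer there is one more tool, called after "Call:" as name(argument=value, ...) on one line, values as JSON. send_rows: Moves the arm, as the interface text tells. Its arguments: {"type":"object","properties":{"plan":{"type":"array"},"newtons":{"type":"number"}},"required":["plan"]}

```bash
mkdir -p pics; python3 - <<'E'
from cell import robot, imaging
import cv2,numpy as np
print(robot.observe())
for n in("top","side"):
    c=imaging.read_camera(n); p=c.pop("pixels"); cv2.imwrite(f"pics/{n}0.png",p[:,:,::-1]); np.savez(f"{n}0.npz",p=p,**c)
    print(n,{k:(np.round(v,4).tolist() if not np.isscalar(v) else v) for k,v in c.items()})
E
```

```text
{'time': 0.0, 'qpos': array([-1.46500604e+00,  3.42734632e-01,  1.52500597e+00, -1.12920558e-05,
        1.27540178e+00, -1.45974193e-01]), 'qvel': array([ 1.02157205e-03, -3.80960859e-04,  2.34416825e-06,  1.20941541e-03,
        1.69846977e-05, -1.13761105e-03]), 'joint_efforts': array([-1.29796455e-03, -4.31247103e+01, -2.44223410e+01,  7.15252245e-02,
        5.58954547e-02, -1.22830161e-04]), 'tool_pos': array([ 0.13077265, -0.50803509,  0.22604264]), 'tool_rot': array([-3.14005784e+00, -2.14734558e-04,  2.51767614e-01]), 'contact_force': array([-1.11865631, -0.49441865, -0.8156094 ]), 'torque': array([-0.03980735, -0.01544984, -0.01671604]), 'opening': 0.09182648337238156}
top {'fx': 384.4253639742921, 'fy': 384.4253639742921, 'cx': 260.8504899882498, 'cy': 185.8956847737016, 'dist_coeffs': [-0.0256, 0.0, 0.0, 0.0, 0.0], 'world_from_camera': [[-0.0931, -0.9759, 0.1973, 0.4215], [-0.9956, 0.0902, -0.0238, 0.077], [0.0054, -0.1987, -0.9801, 0.884], [0.0, 0.0, 0.0, 1.0]]}
side {'fx': 458.85728708342305, 'fy': 458.85728708342305, 'cx': 260.29736626805953, 'cy': 193.7500708555381, 'dist_coeffs': [0.0499, 0.0, 0.0, 0.0, 0.0], 'world_from_camera': [[0.9373, -0.1745, 0.3016, 0.2851], [-0.3478, -0.5216, 0.7791, -0.6418], [0.0214, -0.8352, -0.5496, 0.5481], [0.0, 0.0, 0.0, 1.0]]}
```

View pics/top0.png

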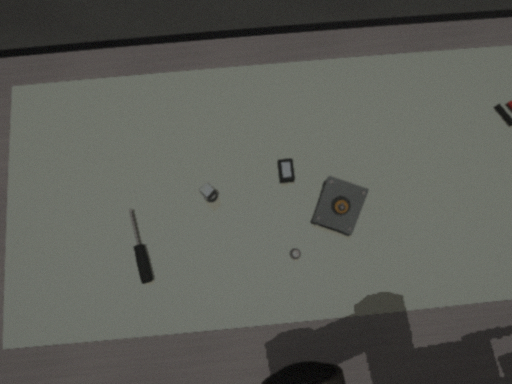

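View pics/side0.png

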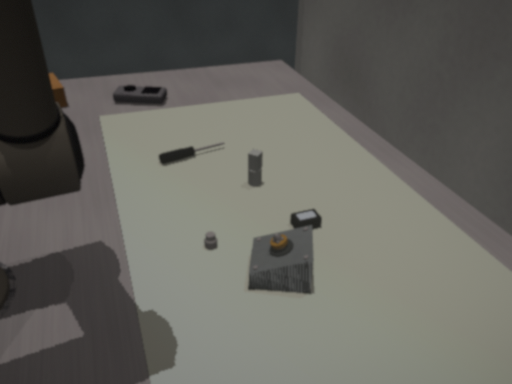

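The top view shows the coupler at about (208,190), the block at (341,205), the module at (286,170), the cap at (295,253) and the driver at (141,245). In the side view the coupler is at (255,167) and the jack at (279,243). I'll enlarge these areas next.

```bash
python3 - <<'E'
import cv2,numpy as np
t=cv2.imread("pics/top0.png"); s=cv2.imread("pics/side0.png")
def crop(i,x,y,w,h,k): return cv2.resize(i[y:y+h,x:x+w],None,fx=k,fy=k,interpolation=cv2.INTER_CUBIC)
g=lambda i:np.clip(i.astype(float)*1.6,0,255).astype(np.uint8)
a=crop(t,190,170,40,40,10); b=crop(t,300,165,80,80,5)
cv2.imwrite("pics/tz.png",g(np.hstack([a,b])))
a=crop(s,235,140,40,60,9)[:, :360]; b=crop(s,240,220,80,108,5)
cv2.imwrite("pics/sz.png",g(np.hstack([a,b])))
E
```

```text
(no output)
```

View pics/tz.png

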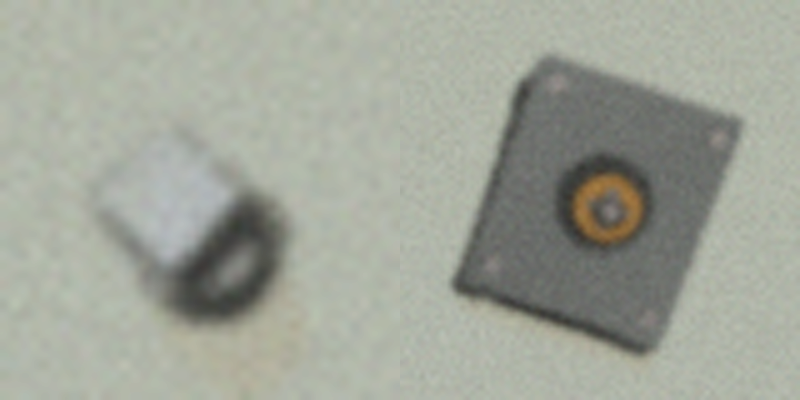

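View pics/sz.png

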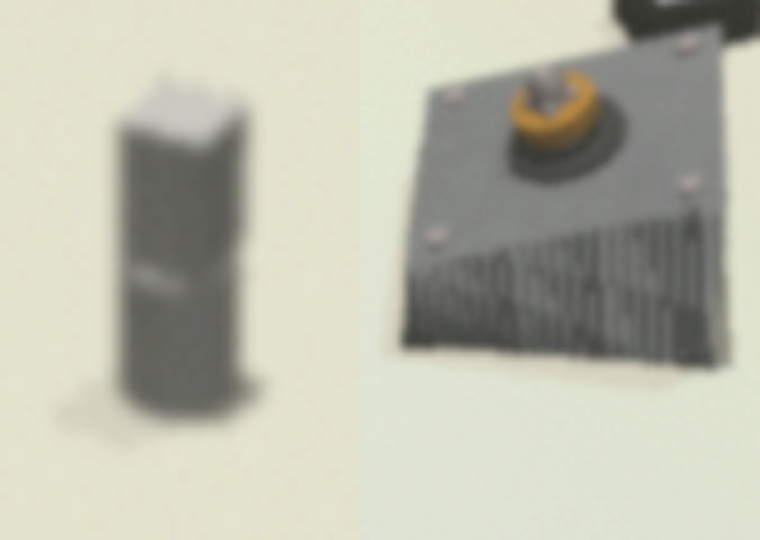

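```bash
cat > h.py <<'E'
import cv2,numpy as np
def load(n): return dict(np.load(n))
def K(c): return np.array([[c['fx'],0,c['cx']],[0,c['fy'],c['cy']],[0,0,1.]])
def ray(c,uv):
    u=cv2.undistortPoints(np.array(uv,float).reshape(-1,1,2),K(c),c['dist_coeffs']).reshape(-1,2)
    d=np.c_[u,np.ones(len(u))]@c['world_from_camera'][:3,:3].T
    return c['world_from_camera'][:3,3],d
def plane(c,uv,z):
    o,d=ray(c,uv); z=np.broadcast_to(z,len(d)); return o+d*((z-o[2])/d[:,2])[:,None]
def tri(rs):
    A=np.zeros((3,3));b=np.zeros(3);L=[]
    for o,d in rs:
        d=d/np.linalg.norm(d);P=np.eye(3)-np.outer(d,d);A+=P;b+=P@o;L.append((o,P))
    x=np.linalg.solve(A,b); return x,[np.linalg.norm(P@(x-o))*1e3 for o,P in L]
def proj(c,X):
    w=np.linalg.inv(c['world_from_camera']); r,_=cv2.Rodrigues(w[:3,:3])
    return cv2.projectPoints(np.array(X,float).reshape(-1,3),r,w[:3,3],K(c),c['dist_coeffs'])[0].reshape(-1,2)
E
python3 - <<'E'
from h import *
np.set_printoptions(precision=4,suppress=True)
T=load("top0.npz");S=load("side0.npz")
# block
g=T['p'].astype(int).mean(2)
r=g[165:245,300:380]; m=(r<125).astype(np.uint8)
m=cv2.morphologyEx(m,cv2.MORPH_OPEN,np.ones((3,3)))
c=max(cv2.findContours(m,0,2)[0],key=cv2.contourArea); print("block rect",cv2.minAreaRect(c), cv2.approxPolyDP(c,4,True).reshape(-1,2)+[300,165])
cr=np.array([[140,58],[342,120],[252,352],[60,288]])/5-.4+[300,165]
W=plane(T,cr,[.076,.076,.039,.039]);print(cr,W)
for a,b in((0,1),(1,2),(2,3),(3,0)):
    v=(W[a]-W[b]);print(np.hypot(*v[:2]),np.degrees(np.arctan2(v[1],v[0])))
print("mean",W.mean(0))
# top face of coupler
cc=np.array([[95,195],[175,130],[240,200],[165,262]])/10-.45+[190,170]
C=plane(T,cc,.082);print("coupler",C,C.mean(0));
for i in range(4):
    v=C[(i+1)%4]-C[i];print(np.hypot(*v[:2]),np.degrees(np.arctan2(v[1],v[0]))%90)
sc=np.array([[118,122],[165,82],[245,100],[207,140]])/9-.44+[235,140]
C2=plane(S,sc,.082);print("side",C2,C2.mean(0))
for i in range(4):
    v=C2[(i+1)%4]-C2[i];print(np.hypot(*v[:2]),np.degrees(np.arctan2(v[1],v[0]))%90)
for n,c,b in(("top",T,(320,185,365,230)),("side",S,(260,225,300,262))):
    p=c['p'].astype(int); m=(p[:,:,0]-p[:,:,2]>30); mm=np.zeros_like(m); mm[b[1]:b[3],b[0]:b[2]]=m[b[1]:b[3],b[0]:b[2]]
    y,x=np.nonzero(mm); print(n,"orange",len(x),x.min(),x.max(),y.min(),y.max(),x.mean(),y.mean())
E
```

```text
block rect ((39.5, 39.5), (79.0, 79.0), 90.0) [[300 165]
 [300 244]
 [379 244]
 [379 165]]
[[327.6 176.2]
 [368.  188.6]
 [350.  235. ]
 [311.6 222.2]] [[ 0.5922 -0.0882  0.076 ]
 [ 0.5571 -0.1714  0.076 ]
 [ 0.4642 -0.128   0.039 ]
 [ 0.5    -0.0473  0.039 ]]
0.09033191026602343 67.13480023221834
0.10248647970170574 -25.06893393615105
0.08825607114829143 -113.9364648078269
0.10077762063520927 156.0831523993445
mean [ 0.5284 -0.1087  0.0575]
coupler [[0.5882 0.1889 0.082 ]
 [0.6007 0.171  0.082 ]
 [0.5843 0.1583 0.082 ]
 [0.5724 0.175  0.082 ]] [0.5864 0.1733 0.082 ]
0.021809557855098263 35.05281072705228
0.020807982103383593 37.8063403498453
0.020521499587433635 35.36750075468089
0.02102155115140633 41.30123586303316
side [[0.5701 0.1751 0.082 ]
 [0.5875 0.1907 0.082 ]
 [0.6027 0.1761 0.082 ]
 [0.5872 0.1602 0.082 ]] [0.5869 0.1755 0.082 ]
0.02336188748594433 41.95313710366886
0.021026779846729796 46.0368205408497
0.02222037051551376 45.751123296370906
0.022605593265313098 48.78150634020136
top orange 99 335 347 200 212 340.8787878787879 205.84848484848484
side orange 114 270 286 234 247 279.2456140350877 241.81578947368422
```

Call:
send_rows(plan=[[[0.0228,0.0341,0],[0,0,0.0232],0],[[0.0228,0.0341,0],[0,0,0.0232],0],[[0.0228,0.0341,0],[0,0,0.0232],0],[[0.0228,0.0341,0],[0,0,0.0232],0],[[0.0228,0.0341,0],[0,0,0.0232],0],[[0.0228,0.0341,0],[0,0,0.0232],0],[[0.0228,0.0341,0],[0,0,0.0232],0],[[0.0228,0.0341,0],[0,0,0.0232],0],[[0.0228,0.0341,0],[0,0,0.0232],0],[[0.0228,0.0341,0],[0,0,0.0232],0],[[0.0228,0.0341,0],[0,0,0.0232],0],[[0.0228,0.0341,0],[0,0,0.0232],0],[[0.0228,0.0341,0],[0,0,0.0232],0],[[0.0228,0.0341,0],[0,0,0.0232],0],[[0.0228,0.0341,0],[0,0,0.0232],0],[[0.0228,0.0341,0],[0,0,0.0232],0],[[0.0228,0.0341,0],[0,0,0.0232],0],[[0.0228,0.0341,0],[0,0,0.0232],0],[[0.0228,0.0341,0],[0,0,0.0232],0],[[0.0228,0.0341,0],[0,0,0.0232],0]], newtons=50)

```text
time: 2.1
tool_pos: [0.5873, 0.1751, 0.2262]
tool_rot: [-3.141, 0.001, 0.717]
contact_force: [0.6, -1.0, 0.9]
opening: 0.0919
```

Call:
send_rows(plan=[[[0,0,-0.025],[0,0,0],0],[[0,0,-0.03],[0,0,0],0],[[0,0,-0.03],[0,0,0],0],[[0,0,-0.03],[0,0,0],0],[[0,0,-0.03],[0,0,0],0],[[0,0,-0.02],[0,0,0],0],[[0,0,-0.014],[0,0,0],0],[[0,0,0],[0,0,0],0],[[0,0,0],[0,0,0],120],[[0,0,0],[0,0,0],200],[[0,0,0],[0,0,0],255],[[0,0,0],[0,0,0],255],[[0,0,0],[0,0,0],255],[[0,0,0],[0,0,0],255],[[0,0,0],[0,0,0],255],[[0,0,0],[0,0,0],255]])

```text
time: 3.7
tool_pos: [0.5868, 0.1735, 0.0477]
tool_rot: [3.142, 0.0, 0.716]
contact_force: [0.4, 0.0, -0.6]
opening: 0.0323
```

```bash
cat > snap.py <<'E'
import sys
from cell import robot, imaging
import cv2,numpy as np
t=sys.argv[1]
for n in("top","side"):
    c=imaging.read_camera(n); p=c.pop("pixels"); cv2.imwrite(f"pics/{n}{t}.png",p[:,:,::-1]); np.savez(f"{n}{t}.npz",p=p,**c)
o=robot.observe();print({k:np.round(v,4).tolist() for k,v in o.items()})
E
python3 snap.py 1
```

```text
{'time': 3.8, 'qpos': [0.1624, 0.6801, 1.4836, -0.0001, 0.9779, 1.0174], 'qvel': [-0.001, -0.0002, 0.0014, -0.0127, -0.0106, -0.0006], 'joint_efforts': [0.3572, -55.1829, -20.082, 0.1634, -0.0012, 0.0083], 'tool_pos': [0.5868, 0.1735, 0.0477], 'tool_rot': [3.1415, 0.0, 0.7158], 'contact_force': [0.2812, -0.4026, -0.6334], 'torque': [-0.1555, -0.1015, 0.0187], 'opening': 0.0244}
```

View pics/side1.png

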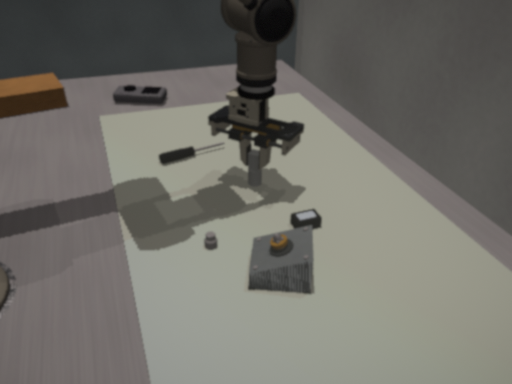

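The fingers have closed to 24.4 mm on the head at (255,155). Next I'll refine the jack position.

Call:
send_rows(plan=[[[0,0,0],[0,0,0],255],[[0,0,0],[0,0,0],255],[[0,0,0.01],[0,0,0],255],[[0,0,0.02],[0,0,0],255],[[0,0,0.03],[0,0,0],255],[[0,0,0.03],[0,0,0],255],[[0,0,0.03],[0,0,0],255],[[0,0,0.03],[0,0,0],255],[[0,0,0.02],[0,0,0],255]])

```text
time: 4.7
tool_pos: [0.5872, 0.1736, 0.2208]
tool_rot: [3.14, -0.003, 0.716]
contact_force: [0.3, -0.0, -1.8]
opening: 0.0238
```

```bash
python3 - <<'E'
from h import *
np.set_printoptions(precision=4,suppress=True)
T=load("top0.npz");S=load("side0.npz")
yaw=np.radians(-24);xb=np.array([np.cos(yaw),np.sin(yaw),0]);yb=np.array([-xb[1],xb[0],0])
a=-np.sin(np.radians(20))*xb+np.cos(np.radians(20))*np.array([0,0,1]);ex=np.cross(yb,a)
F=np.array([.5284,-.1087,.0575]);print("axis",a)
th=np.linspace(0,2*np.pi,24,endpoint=False)
for n,c in(("top",T),("side",S)):
    for r,z in((.0145,.018),(.0145,.010),(.003,.03)):
        q=proj(c,F+z*a+r*(np.cos(th)[:,None]*ex+np.sin(th)[:,None]*yb)); print(n,r,z,q.min(0),q.max(0),q.mean(0))
cr=np.array([[430,90],[722,28],[718,208],[410,262]])*1.;cr[:,0]-=360;cr=cr/5-.4+[240,220]
W=plane(S,cr,[.039,.076,.076,.039]);print(W,W.mean(0))
W=plane(S,cr,[.039,.076,.076,.039])
for i in range(4):
    v=W[(i+1)%4]-W[i];print(np.hypot(*v[:2]),np.degrees(np.arctan2(v[1],v[0]))%90)
im=[]
for c,(x,y) in((T,(322,187)),(S,(260,222))):
    im.append(np.clip(cv2.resize(c['p'][y:y+40,x:x+40],None,fx=10,fy=10,interpolation=cv2.INTER_CUBIC)[:,:,::-1]*1.5,0,255).astype(np.uint8))
cv2.imwrite("pics/jz.png",np.hstack(im))
E
```

```text
axis [-0.3125  0.1391  0.9397]
top 0.0145 0.018 [333.1183 200.538 ] [346.8875 213.9081] [339.9983 207.2316]
top 0.0145 0.01 [332.8175 199.9102] [346.4544 213.1562] [339.6315 206.5416]
top 0.003 0.03 [339.1116 206.8965] [342.0025 209.7022] [340.5568 208.2997]
side 0.0145 0.018 [268.0178 233.6966] [284.9503 245.5147] [276.4628 239.5611]
side 0.0145 0.01 [269.5366 237.3486] [286.3934 249.2121] [277.9442 243.236 ]
side 0.003 0.03 [272.4334 232.7231] [275.9604 235.153 ] [274.196  233.9362]
[[ 0.5044 -0.0482  0.039 ]
 [ 0.5938 -0.0918  0.076 ]
 [ 0.5528 -0.1739  0.076 ]
 [ 0.469  -0.1283  0.039 ]] [ 0.53   -0.1105  0.0575]
0.09944379445983144 63.97416898479335
0.091701934857512 63.455786357098845
0.09536384737644774 61.492289195067144
0.08763226341327698 66.15828948244085
```

View pics/jz.png

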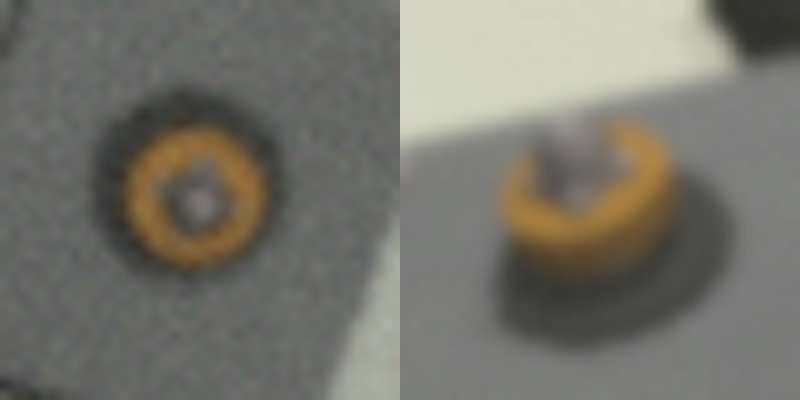

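```bash
python3 - <<'E'
from h import *
np.set_printoptions(precision=4,suppress=True)
T=load("top0.npz");S=load("side0.npz")
o1,d1=ray(T,[[341.2,206.3]]);o2,d2=ray(S,[[278.5,239.3]])
X,e=tri([(o1,d1[0]),(o2,d2[0])]);a=np.array([-.3125,.1391,.9397]);print(X,e,"foot",X-.018*a)
for n,c,uv in(("t",T,[341.2,206.3]),("s",S,[278.5,239.3])): print(n,plane(c,[uv],.0744)-.018*a)
F=np.array([.5300,-.1107,.0575])
for m in(.06,.043):
  print(m,"tcp",F+(m+.0437)*a)
E
```

```text
[ 0.5248 -0.1088  0.0762] [np.float64(0.46790982969429906), np.float64(0.4679098296946032)] foot [ 0.5304 -0.1113  0.0593]
t [[ 0.5302 -0.1115  0.0575]]
s [[ 0.5318 -0.1092  0.0575]]
0.06 tcp [ 0.4976 -0.0963  0.1549]
0.043 tcp [ 0.5029 -0.0986  0.139 ]
```

Call:
send_rows(plan=[[[-0.0045,-0.0134,0],[-0.0074,-0.0158,0],255],[[-0.0091,-0.0268,0],[-0.0148,-0.0316,0],255],[[-0.0091,-0.0268,0],[-0.0148,-0.0316,0],255],[[-0.0091,-0.0268,0],[-0.0148,-0.0316,0],255],[[-0.0091,-0.0268,0],[-0.0148,-0.0316,0],255],[[-0.0091,-0.0268,0],[-0.0148,-0.0316,0],255],[[-0.0091,-0.0268,0],[-0.0148,-0.0316,0],255],[[-0.0091,-0.0268,0],[-0.0148,-0.0316,0],255],[[-0.0091,-0.0268,0],[-0.0148,-0.0316,0],255],[[-0.0091,-0.0268,0],[-0.0148,-0.0316,0],255],[[-0.0045,-0.0134,0],[-0.0074,-0.0158,0],255],[[0,0,-0.015],[0,0,0],255],[[0,0,-0.02],[0,0,0],255],[[0,0,-0.016],[0,0,0],255],[[0,0,-0.01],[0,0,0],255],[[0,0,0],[0,0,0],255],[[0,0,0],[0,0,0],255]])

```text
time: 6.4
tool_pos: [0.4963, -0.0945, 0.1574]
tool_rot: [2.82, -0.139, 0.738]
contact_force: [-0.7, 1.6, -2.6]
opening: 0.0239
```

```bash
python3 snap.py 2; python3 - <<'E'
from h import *
im=[]
for n,(x,y) in(("top",(300,165)),("side",(230,160))):
    c=load(n+"2.npz")
    im.append(np.clip(cv2.resize(c['p'][y:y+100,x:x+80],None,fx=5,fy=5,interpolation=cv2.INTER_CUBIC)[:,:,::-1]*1.6,0,255).astype(np.uint8))
cv2.imwrite("pics/z2.png",np.hstack(im))
E
```

```text
{'time': 6.5, 'qpos': [-0.3128, 0.2243, 1.972, -0.0759, 0.5984, 0.5973], 'qvel': [0.0006, -0.0008, 0.0011, -0.0002, -0.003, -0.0005], 'joint_efforts': [-0.014, -34.2472, -21.7684, -0.1108, -1.7576, 0.028], 'tool_pos': [0.4965, -0.0946, 0.1577], 'tool_rot': [2.8189, -0.1398, 0.7386], 'contact_force': [0.4381, 0.0979, -1.1313], 'torque': [0.1735, 0.2338, 0.0092], 'opening': 0.0238}
```

View pics/z2.png

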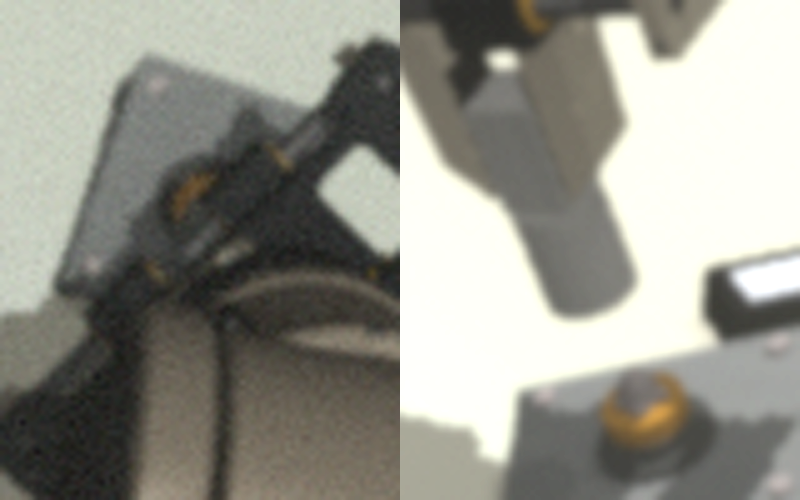

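View pics/side2.png

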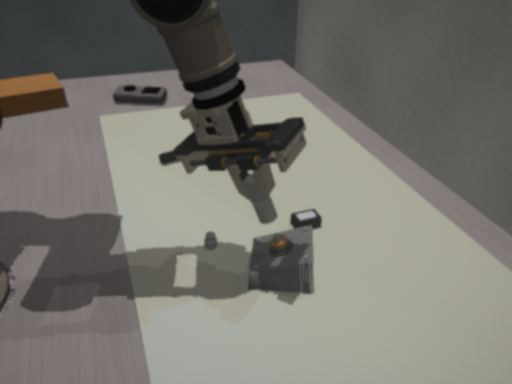

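```bash
cat > pred.py <<'E'
from h import *
from scipy.spatial.transform import Rotation as Ro
import sys
np.set_printoptions(precision=4,suppress=True)
F=np.array([.5300,-.1107,.0575]);y=np.radians(-25);xb=np.array([np.cos(y),np.sin(y),0]);yb=np.array([-xb[1],xb[0],0])
a=-np.sin(np.radians(20))*xb+np.cos(np.radians(20))*np.array([0,0,1]);ex=np.cross(yb,a)
def report(tcp,rpy):
    R=Ro.from_euler('xyz',rpy).as_matrix();cz=-R[:,2];m=np.array(tcp)-.0437*cz
    J=np.c_[ex,yb,a].T
    print("mouth in jack mm",J@(m-F)*1e3,"axis in jack",J@cz,"tool x in jack",J@R[:,0],"tool x world",R[:,0]); return R,cz,m
if __name__=="__main__":
    from cell import robot
    o=robot.observe();R,cz,m=report(o['tool_pos'],o['tool_rot'])
    S=load(sys.argv[1]);ox,oy=map(int,sys.argv[2:4]);off=int(sys.argv[4])
    th=np.linspace(0,2*np.pi,16,endpoint=False)
    im=np.clip(cv2.resize(S['p'][oy:oy+100,ox:ox+100],None,fx=6,fy=6,interpolation=cv2.INTER_CUBIC)[:,:,::-1]*1.6,0,255).astype(np.uint8)
    def dots(X,col):
        for u in proj(S,X): cv2.circle(im,tuple(int(v) for v in ((u-[ox,oy]+.42)*6)),2,col,-1)
    for z in(0,.038): dots(m+z*cz+.015*(np.cos(th)[:,None]*R[:,0]+np.sin(th)[:,None]*R[:,1]),(0,0,255))
    dots(F+.018*a+.0145*(np.cos(th)[:,None]*ex+np.sin(th)[:,None]*yb),(255,0,0))
    cv2.imwrite("pics/pred%d.png"%off,im)
E
python3 pred.py side2.npz 230 160 1
```

```text
mouth in jack mm [-0.5629  0.4571 63.1888] axis in jack [-0.0016  0.0004  1.    ] tool x in jack [0.4064 0.9137 0.0003] tool x world [0.7322 0.6667 0.1393]
```

View pics/pred1.png

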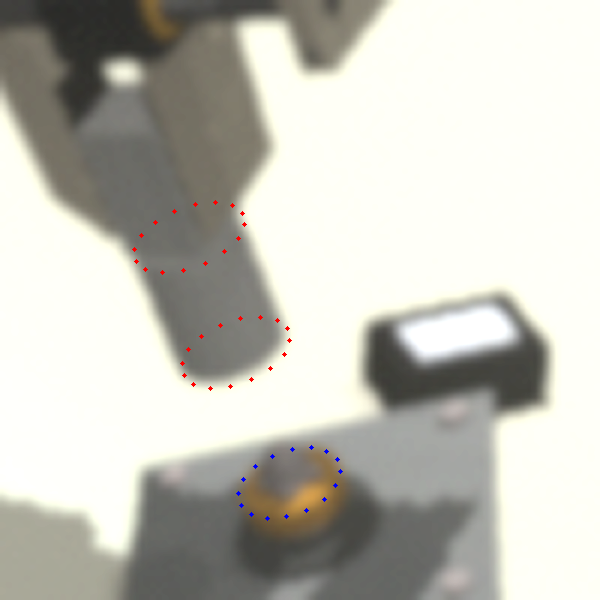

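Call:
send_rows(plan=[[[0.0009,-0.0008,0.0004],[0,0,0],255],[[0.0015,-0.0007,-0.0047],[0,0,0],255],[[0.0031,-0.0014,-0.0094],[0,0,0],255],[[0.0031,-0.0014,-0.0094],[0,0,0],255],[[0.0016,-0.0008,-0.0047],[0,0,0],255],[[0,0,0],[0,0,0],255],[[0,0,0],[0,0,0],255]])

```text
time: 7.2
tool_pos: [0.5061, -0.0996, 0.1286]
tool_rot: [2.821, -0.139, 0.738]
contact_force: [0.1, -0.4, -2.2]
opening: 0.0238
```

```bash
python3 snap.py 3; python3 pred.py side3.npz 230 160 2;python3 pred.py top3.npz 290 155 3
```

```text
{'time': 7.3, 'qpos': [-0.3172, 0.288, 1.9835, -0.0825, 0.5247, 0.602], 'qvel': [0.0009, -0.0051, -0.0004, 0.0002, 0.0025, -0.0004], 'joint_efforts': [-0.0252, -36.2677, -20.4054, -0.0998, -1.7703, 0.0287], 'tool_pos': [0.5062, -0.0996, 0.1291], 'tool_rot': [2.8201, -0.139, 0.7384], 'contact_force': [-0.2464, -0.3495, -0.9015], 'torque': [0.0932, 0.2562, 0.0409], 'opening': 0.0241}
mouth in jack mm [-0.1535 -0.0111 32.5725] axis in jack [-0.0003  0.0006  1.    ] tool x in jack [ 0.4064  0.9137 -0.0005] tool x world [0.7324 0.6666 0.1386]
mouth in jack mm [-0.1535 -0.0111 32.5725] axis in jack [-0.0003  0.0006  1.    ] tool x in jack [ 0.4064  0.9137 -0.0005] tool x world [0.7324 0.6666 0.1386]
```

View pics/pred2.png

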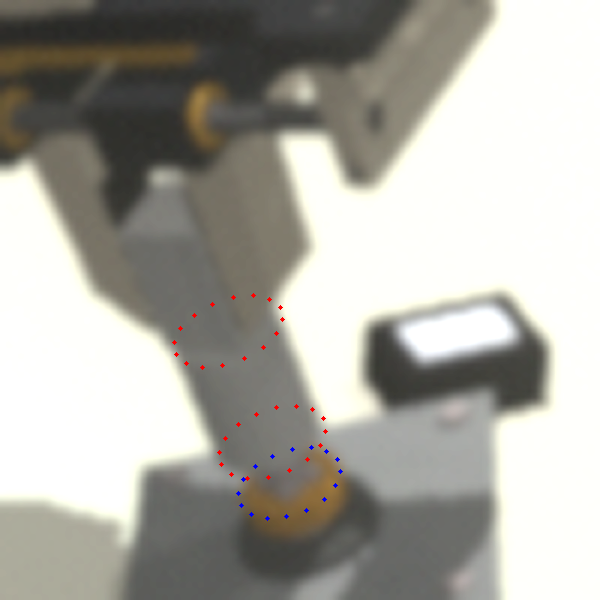

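View pics/pred3.png

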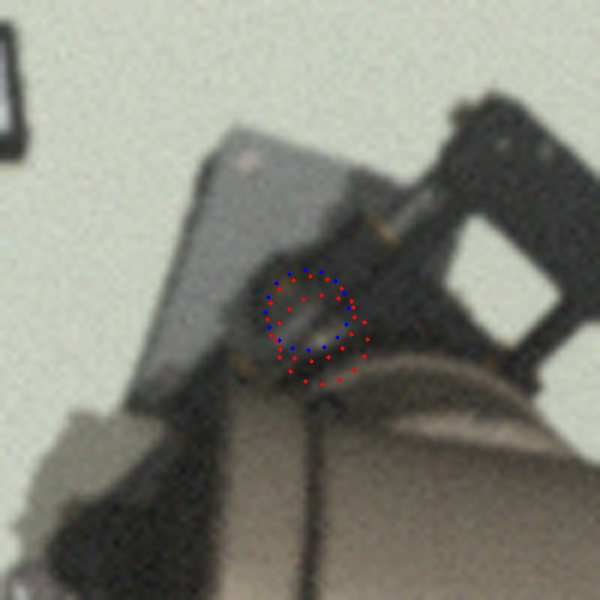

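The side view shows the coupler mouth at about (270,450), sitting over the jack tip and roughly 1 px to the left. I'll shift it 1 mm and push onto the jack.

Call:
send_rows(plan=[[[0.0009,-0.0004,0.0003],[0,0,0],255],[[0.0009,-0.0004,-0.0028],[0,0,0],255],[[0.0009,-0.0004,-0.0028],[0,0,0],255],[[0.0009,-0.0004,-0.0028],[0,0,0],255],[[0.0009,-0.0004,-0.0028],[0,0,0],255],[[0,0,0],[0,0,0],255]])

```text
time: 7.9
tool_pos: [0.5106, -0.1016, 0.1176]
tool_rot: [2.821, -0.139, 0.738]
contact_force: [-0.4, -0.6, -2.8]
opening: 0.0236
```

```bash
cat > st.py <<'E'
from pred import *
from cell import robot
o=robot.observe();report(o['tool_pos'],o['tool_rot']);J=np.c_[ex,yb,a].T
print(o['time'],"F jack",J@o['contact_force'],"T",o['torque'],o['opening'])
E
python3 st.py
```

```text
mouth in jack mm [ 0.4617 -0.0075 20.0984] axis in jack [0.0005 0.0008 1.    ] tool x in jack [ 0.4064  0.9137 -0.0009] tool x world [0.7325 0.6665 0.1382]
7.9 F jack [-1.0425 -0.6835 -2.5483] T [-0.0064  0.1658 -0.0557] 0.023616352503604252
```

Call:
send_rows(plan=[[[0.0006,-0.0003,-0.0019],[0,0,0],255],[[0.0006,-0.0003,-0.0019],[0,0,0],255],[[0.0006,-0.0003,-0.0019],[0,0,0],255],[[0.0006,-0.0003,-0.0019],[0,0,0],255],[[0,0,0],[0,0,0],255]])

```text
time: 8.4
tool_pos: [0.5134, -0.1029, 0.1109]
tool_rot: [2.819, -0.139, 0.738]
contact_force: [-1.1, -0.4, 3.4]
opening: 0.0235
```

```bash
python3 st.py
```

```text
mouth in jack mm [ 1.0402 -0.0276 12.7181] axis in jack [-0.0011  0.0006  1.    ] tool x in jack [ 0.4065  0.9137 -0.0001] tool x world [0.7323 0.6666 0.139 ]
8.4 F jack [ 0.3777 -0.7927  3.4884] T [-0.0659  0.2344 -0.0778] 0.023538372370993262
```

Call:
send_rows(plan=[[[0.0005,-0.0003,-0.0019],[0,0,0],255],[[0.0005,-0.0003,-0.0019],[0,0,0],255],[[0.0005,-0.0003,-0.0019],[0,0,0],255],[[0,0,0],[0,0,0],255]])

```text
time: 8.8
tool_pos: [0.515, -0.1037, 0.106]
tool_rot: [2.819, -0.14, 0.739]
contact_force: [-5.8, 2.1, 12.2]
opening: 0.0238
```

```bash
python3 st.py
```

```text
mouth in jack mm [1.0886 0.0179 7.4995] axis in jack [-0.002   0.0003  1.    ] tool x in jack [0.4064 0.9137 0.0005] tool x world [0.7321 0.6668 0.1395]
8.8 F jack [-1.5634 -0.5517 13.5755] T [ 0.119   0.5395 -0.0545] 0.02384697732162915
```

Call:
send_rows(plan=[[[0.0005,-0.0003,-0.0015],[0,0,0],255],[[0.0005,-0.0002,-0.0014],[0,0,0],255],[[0,0,0],[0,0,0],255],[[0,0,0],[0,0,0],255]])

```text
time: 9.2
tool_pos: [0.5154, -0.1036, 0.1056]
tool_rot: [2.817, -0.14, 0.74]
contact_force: [-23.7, 9.0, 45.2]
opening: 0.0235
```

```bash
python3 st.py; python3 snap.py 4;  python3 pred.py side4.npz 230 160 4
```

```text
mouth in jack mm [1.4152 0.2343 7.0408] axis in jack [-0.0037  0.0002  1.    ] tool x in jack [0.4056 0.914  0.0013] tool x world [0.7313 0.6675 0.14  ]
9.2 F jack [-8.3288 -1.8833 51.1435] T [ 0.5098  1.9826 -0.0085] 0.023520273062821895
{'time': 9.3, 'qpos': [-0.3196, 0.3426, 1.9895, -0.0911, 0.4605, 0.609], 'qvel': [0.0005, 0.0001, -0.0007, 0.0, -0.0007, 0.0012], 'joint_efforts': [-2.4273, -17.4464, -18.2158, 0.0102, -4.575, 0.1458], 'tool_pos': [0.5155, -0.1037, 0.1056], 'tool_rot': [2.8169, -0.1405, 0.7397], 'contact_force': [-22.8493, 9.8439, 44.3798], 'torque': [0.5316, 1.8795, 0.0167], 'opening': 0.0239}
mouth in jack mm [1.4537 0.229  7.0513] axis in jack [-0.0037  0.0002  1.    ] tool x in jack [0.4057 0.914  0.0013] tool x world [0.7314 0.6674 0.14  ]
```

View pics/pred4.png

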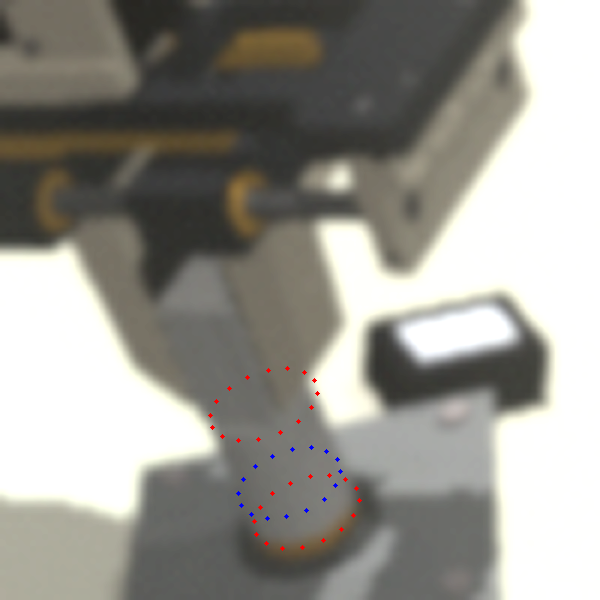

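The force climbed steeply to 51 N with almost no travel, so the collar is at its stop. The side view shows the skirt over the collar at crop position (300,530). I'll ease off to about 30 N.

Call:
send_rows(plan=[[[-0.0006,0.0003,0.0008],[0,0,0],255],[[0,0,0],[0,0,0],255],[[0,0,0],[0,0,0],255],[[0,0,0],[0,0,0],255],[[0,0,0],[0,0,0],255]])

```text
time: 9.8
tool_pos: [0.5153, -0.1036, 0.1057]
tool_rot: [2.817, -0.141, 0.74]
contact_force: [-15.9, 6.6, 32.3]
opening: 0.0238
```

```bash
python3 st.py
```

```text
mouth in jack mm [1.3503 0.1839 7.1324] axis in jack [-0.0038  0.0002  1.    ] tool x in jack [0.4058 0.914  0.0014] tool x world [0.7314 0.6674 0.1401]
9.8 F jack [-5.1488 -0.7317 36.2166] T [0.3395 1.285  0.0516] 0.023770062551898907
```

```bash
python3 snap.py 5; python3 st.py; python3 - <<'E'
from h import *
A=load("side0.npz")['p'].astype(int);B=load("side5.npz")['p'].astype(int)
for n,(x0,x1,y0,y1) in dict(module=(286,326,206,232),cap=(200,222,228,250),driver=(155,230,138,166)).items():
    r=[]
    for P in(A,B):
        g=P[y0:y1,x0:x1].mean(2); m=g<np.median(g)-35; y,x=np.nonzero(m); r.append((len(x),round(x.mean()+x0,1),round(y.mean()+y0,1)))
    print(n,r)
E
```

```text
{'time': 9.9, 'qpos': [-0.3197, 0.3423, 1.99, -0.0911, 0.4603, 0.6091], 'qvel': [-0.003, -0.0004, 0.0013, -0.0008, -0.0011, 0.0005], 'joint_efforts': [-1.682, -22.4531, -17.7381, 0.0524, -3.4962, 0.1523], 'tool_pos': [0.5153, -0.1036, 0.1057], 'tool_rot': [2.8169, -0.1406, 0.7396], 'contact_force': [-14.7944, 5.8247, 32.3722], 'torque': [0.2996, 1.3414, 0.0284], 'opening': 0.0237}
mouth in jack mm [1.302  0.1877 7.139 ] axis in jack [-0.0038  0.0002  1.    ] tool x in jack [0.4058 0.9139 0.0014] tool x world [0.7314 0.6673 0.1401]
9.9 F jack [-3.8409 -0.9734 35.8477] T [0.2996 1.3414 0.0284] 0.02370371813105147
module [(299, np.float64(305.7), np.float64(221.6)), (323, np.float64(305.5), np.float64(221.8))]
cap [(146, np.float64(210.4), np.float64(242.6)), (168, np.float64(210.3), np.float64(242.2))]
driver [(500, np.float64(179.1), np.float64(154.8)), (478, np.float64(197.2), np.float64(151.5))]
```

View pics/side5.png

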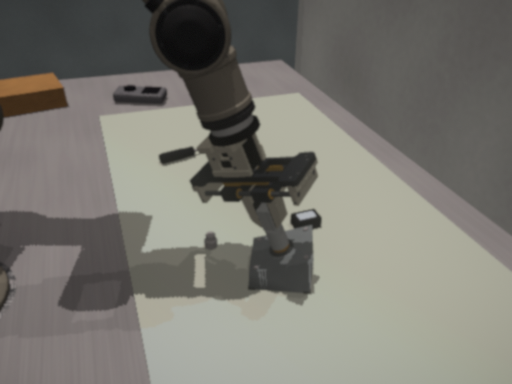

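The coupler is on the jack at (279,240). The module, cap and driver handle (177,155) are where they were; the driver's centroid shift comes only from the arm covering its shaft. I'm handing in.

```bash
python3 -c "
from cell import robot
print(robot.hand_in())"; python3 st.py
```

```text
the job is handed in; nothing more can be done
None
the job is handed in; nothing more can be done
```

I gripped the coupler by its square head at 50 N, lifted it and tilted it 20° to match the jack. I then pressed it along the jack's slant until the collar reached its stop, and handed in at 9.9 s with it still held. `hand_in` gives no verdict, so these are my own last checks.

- **Seating:** the mouth measured about 7.1 mm above the jack's foot, against 8 mm expected at the stop. The 0.9 mm difference is either calibration error or a slight slip in the grip. The snap and the collar's travel can't be measured directly: I judged them by the force climbing steeply to 51 N with almost no further travel.
- **Hold:** after I eased off, the push along the jack was about 36 N and steady, and the fingers stayed at 23.7 mm on the head.
- **Alignment:** the tool was square to the jack within 0.004 rad. It was off centre by about 1.3 mm in x and 0.2 mm in y relative to my estimate of the foot, which is itself only good to 1–2 mm.
- **Bystanders:** the module and cap did not move in the side view. My driver check disagreed, showing an 18 px shift, but the arm was covering the shaft; the handle was still in its original place.

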